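# Point out the two stocks and the rack for the next sample run

## Robot

A 6-joint arm with a two-finger parallel gripper is mounted at the origin on a cart in front of the work surface, level with it; the furniture and walls round the work are solid. World frame = base frame: x ahead of the robot, y to its left, z up, the work surface at z = 0. Lengths are in m, angles in rad, forces in N, time in s.
With the tool pointing down it reaches from about 0.425 to 0.95 m from the base axis. Payload 14.7 kg.
Tool frame: the origin (TCP) lies on the centre line of the jaws, within the pads' length; the fingertips stand 11 mm ahead of it and the grasp point (between the pads) lies 8 mm behind it (robot.finger_overhang is the distance from the TCP to the fingertips, in m); z points along the fingers, y is the line along which they close (so a half turn about z gives the same grasp; the last joint's range is limited). The gripper opens to 85 mm and grips with 20 to 120 N. Pads are 22 mm wide; open, the fingers measure 114 mm over their backs; the gripper's body (76 mm by 85 mm) begins 54 mm behind the grasp point. The pads swing forward as they close: fully open they stand 13 mm farther back than shut.
Start: joints at [1.124, 0.48, 1.596, -0, 1.065, -0.047], TCP at [0.253, 0.599, 0.242] pointing down, gripper open.
Joint ranges: [-2.75, 2.75], [-0.82, 2.05], [0.23, 2.67], [-1.56, 4.7], [0.09, 2.69], [-2.92, 2.92]. Speed limits (rad/s): [1.89, 1.89, 2.39, 3.01, 3.01, 3.01].

## Interface

Orientations are given as a 3x3 rotation matrix whose columns are the frame's x, y, z axes.
In Python, from rig import robot, jaws, kinematics, eyes gives the robot as it stands. Calls block until the motion is done:
- robot.goto(position, orientation): joint-space move of the TCP to a pose.
- robot.move_l(position, attitude=None, feed=0.15): straight line of the TCP; attitude=None keeps the orientation; feed is the mean speed in m/s.
- robot.goto_joints(angles): joint-space move.
- jaws.open_jaws() and jaws.close(newtons=None): open the fingers fully, or close them until they stop; newtons is the grip in N (None keeps the last).
- robot.dwell(seconds).
- kinematics.inverse_kinematics(position, orientation): joint angles nearest the present ones, or None.
- eyes.grab_frame(name): name is "scene" or "top"; returns the picture (480x640x3 uint8, red, green, blue); there is no depth.
- eyes.camera_info(name): a dict with "intrinsics" (3x3 intrinsics, pixels), "distortion" ([k1, k2, p1, p2, k3] as OpenCV has them; the pictures are not rectified), "position" and "rotation" of the camera in the world. Camera axes: x right, y down, z forward; pixel columns grow to the right and rows downward; lengths in m; the calibration is good to about 2 mm. A picture is of the moment at which its call begins. camera_info takes no time and is no camera call.
A pose or a line that the arm cannot do raises robot.Unreachable and nothing moves.
- robot.close_job(): hands the job in; it is judged then, once.
Readings, each from a call of its own:
- robot.get_time(): time.
- robot.get_q(): joint angles.
- robot.get_qvel(): joint speeds.
- robot.get_tau(): joint torques, N m.
- robot.get_tcp_pos(): TCP position.
- robot.get_tool_rot(): TCP orientation.
- robot.get_ft_force(): force on the tool from outside, world axes, zero at the start.
- robot.get_ft_torque(): the same for the moment, N m.
- robot.get_gripper_width(): finger opening in m.
- robot.get_gripper_force(): force on a finger pad.
Only numpy, scipy, OpenCV 4.12 (cv2) and the standard library are available. Lean on these libraries where they do the work, as an engineer would, in place of code of your own. Each camera call takes 0.05 s, during which the arm holds its last target. There are 200 camera calls.

## Task

Show a colleague how the next samples are made up: among the things standing on the worktop, point with the fingertips at the brown bottle with the bright red cap, then at the bottle with the green cap, and then at the green microtube rack that they go into. Each time bring the fingertips straight down to 2 or 3 cm above the middle of the thing and keep them there for 2 seconds, then lift away well above the bottle tops before moving on. Point at none of the other bottles, touch and move nothing, and finish with the hand lifted well above the bottle tops.

Things in the scene. Friction and masses are not known exactly. Their poses are not given: they have to be found in the camera images.
- red_bottle: brown bottle with a bright red screw cap and a white label, 52 mm across, 113 mm tall, standing loose and upright; origin at the centre of its underside, z up
- red_bottle_top (a point): centre of the top of that bottle's cap (about 38 mm across), 113 mm above the worktop; z up
- green_bottle: white bottle with a green screw cap, 46 mm across, 95 mm tall, standing loose and upright; origin at the centre of its underside, z up
- green_bottle_top (a point): centre of the top of that bottle's cap (35 mm across), 95 mm above the worktop; z up
- orange_bottle: clear-white bottle with an orange screw cap, 61 mm across, 132 mm tall, standing loose and upright; origin at the centre of its underside, z up
- orange_bottle_top (a point): centre of the top of that bottle's cap (40 mm across), 132 mm above the worktop; z up
- white_bottle: white bottle with a white screw cap, 50 mm across, 103 mm tall, standing loose and upright; origin at the centre of its underside, z up
- white_bottle_top (a point): centre of the top of that bottle's cap (34 mm across), 103 mm above the worktop; z up
- maroon_bottle: brown bottle with a dark maroon screw cap (much darker than bright red), 41 mm across, 90 mm tall, standing loose and upright; origin at the centre of its underside, z up
- maroon_bottle_top (a point): centre of the top of that bottle's cap (32 mm across), 90 mm above the worktop; z up
- green_rack: green foam microtube rack with small red and blue tube caps in it, a low block 66 x 105 mm and 34 mm high, the long side along its y axis, loose on the worktop; origin at the centre of its underside
- teal_box: teal plastic freezer box, 104 x 105 x 52 mm high, bystander; origin at the centre of its underside
- blue_tape: bright blue roll of tape lying flat, 113 mm across, 24 mm high, bystander; origin at the centre of its underside
- petri_dish: pale lidded petri dish, 89 mm across, 15 mm high, bystander; origin at the centre of its underside
- beaker: small clear beaker, 63 mm across, 85 mm high, bystander; origin at the centre of its underside
- green_rack_top (a point): centre of the rack's top, 34 mm above the worktop; x along its short side (66 mm), y along its long side (105 mm), z up
Mind the look-alikes: they are no part of the job. What is shaped like the white_bottle but yellow is not meant.

How it is judged:
On the way, in this order (a step that is already met when the one before it is completed fails the run):
1. the fingertips point at the red cap from just above it for over a second (horizontal distance between the grasp point and red_bottle_top below 0.03 m and z of the grasp point in the frame of red_bottle_top between 0.012 and 0.085 m), for 1.2 s.
2. then the fingertips point at the green cap from just above it for over a second (horizontal distance between the grasp point and green_bottle_top below 0.03 m and z of the grasp point in the frame of green_bottle_top between 0.012 and 0.085 m), for 1.2 s.
3. then the fingertips point at the green rack from just above it for over a second (x of the grasp point in the frame of green_rack_top between -0.034 and 0.034 m and y of the grasp point in the frame of green_rack_top between -0.05 and 0.05 m and z of the grasp point in the frame of green_rack_top between 0.012 and 0.085 m), for 1.2 s.
At the end, for the whole second after the job is handed in: After the three pointings in order, the hand is lifted (grasp point over 170 mm above the worktop), and every bottle, the rack and every bystander is within 6 mm of where it stood, the bottles upright within 0.1 rad (distance of each of red_bottle, green_bottle, orange_bottle, white_bottle, maroon_bottle, green_rack, teal_box, blue_tape, petri_dish, beaker from where it was at the start of the episode below 0.006 m and angle between each of red_bottle, green_bottle, orange_bottle, white_bottle, maroon_bottle's own z axis and vertical below 0.1 rad and height (world z) of the grasp point above 0.17 m); the robot touches nothing.
It fails at once if something on the worktop is touched (contact force between any of the fingers, the arm and red_bottle above 0.3 N or contact force between any of the fingers, the arm and green_bottle above 0.3 N or contact force between any of the fingers, the arm and orange_bottle above 0.3 N or contact force between any of the fingers, the arm and white_bottle above 0.3 N or contact force between any of the fingers, the arm and maroon_bottle above 0.3 N or contact force between any of the fingers, the arm and green_rack above 0.3 N or contact force between any of the fingers, the arm and teal_box above 0.3 N or contact force between any of the fingers, the arm and blue_tape above 0.3 N or contact force between any of the fingers, the arm and petri_dish above 0.3 N or contact force between any of the fingers, the arm and beaker above 0.3 N).
It fails at once if something on the worktop is moved or lifted by 6 mm or more (distance of any of red_bottle, green_bottle, orange_bottle, white_bottle, maroon_bottle, green_rack, teal_box, blue_tape, petri_dish, beaker from where it was at the start of the episode above 0.006 m).
It fails at once if the fingertips are brought down over the cap of another bottle (orange, white or dark maroon cap): within 25 mm of its middle and less than about 40 mm above it ((horizontal distance between the grasp point and orange_bottle_top below 0.025 m and z of the grasp point in the frame of orange_bottle_top below 0.06 m) or (horizontal distance between the grasp point and white_bottle_top below 0.025 m and z of the grasp point in the frame of white_bottle_top below 0.06 m) or (horizontal distance between the grasp point and maroon_bottle_top below 0.025 m and z of the grasp point in the frame of maroon_bottle_top below 0.06 m)).
It also fails if it takes over 58 s, if anything falls off the work surface, if the arm or the gripper's body presses on something with over 40 N, if the wrist force passes 120 N, or if a joint passes its speed limit or range.

## Working session

There is one attempt and no reset: what is moved stays moved. The work goes in short steps, each a Python script; the robot and the scene stay as the last script left them, time stands still between calls to the robot, and variables do not carry over. Pictures are saved under pics/ and viewed, at most 10 in all, crops included, and the job is handed in when it is done.

```bash
mkdir -p pics; python3 - <<'E'
from rig import robot, jaws, kinematics, eyes
import cv2
for n in("scene","top"):
    cv2.imwrite(f"pics/{n}0.png",eyes.grab_frame(n)[:,:,::-1]); print(n,eyes.camera_info(n))
print(robot.get_time(),robot.finger_overhang)
E
```

```text
scene {'intrinsics': array([[524.50340748,   0.        , 322.13431694],
       [  0.        , 524.50340748, 230.57001972],
       [  0.        ,   0.        ,   1.        ]]), 'distortion': array([-0.06596782,  0.        ,  0.        ,  0.        ,  0.        ]), 'position': array([-0.17743038, -0.75292971,  0.63453403]), 'rotation': array([[ 0.73477198, -0.30426605,  0.60624443],
       [-0.67818939, -0.34667362,  0.64797882],
       [ 0.013011  , -0.88726522, -0.46107607]])}
top {'intrinsics': array([[458.61049377,   0.        , 313.57448651],
       [  0.        , 458.61049377, 244.65559934],
       [  0.        ,   0.        ,   1.        ]]), 'distortion': array([0.02044095, 0.        , 0.        , 0.        , 0.        ]), 'position': array([ 0.41513698, -0.02545262,  1.35588118]), 'rotation': array([[-0.01438801, -0.99667336,  0.0802197 ],
       [-0.99974453,  0.01573809,  0.01622294],
       [-0.01743148, -0.07996579, -0.99664518]])}
0.1 0.011
```

View pics/scene0.png

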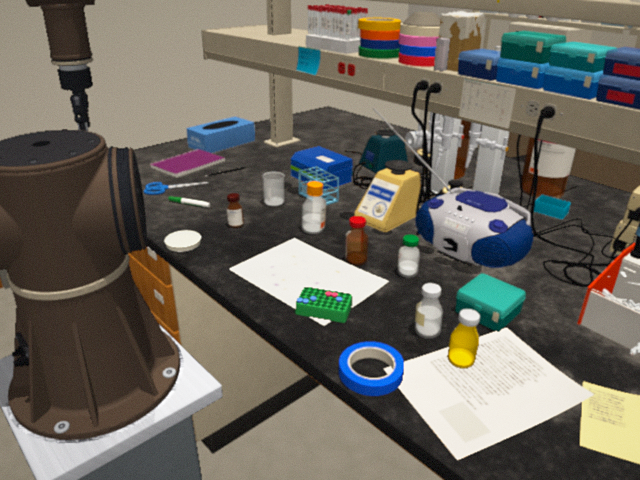

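View pics/top0.png

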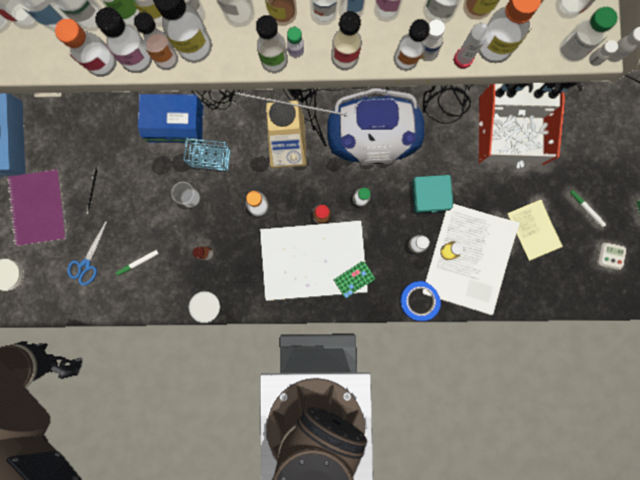

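The candidates, with scene/top pixels:

- **Red cap:** (357,224) / (321,213), bright red on a brown bottle. The maroon cap at (234,198) / (203,253) is darker and smaller, so it is not the one meant.
- **Green cap:** (410,242) / (363,195). It is the only green-capped bottle on the worktop; the others are up on the shelf.
- **Green rack:** (325,304) / (354,279).

The white bottle is at (430,290), the yellow look-alike at (468,318), and the orange cap at (315,188).

```bash
cat > loc.py <<'E'
from rig import eyes
import cv2, numpy as np
def ray(n,px):
    c=eyes.camera_info(n); u=cv2.undistortPoints(np.array([[px]],float),c["intrinsics"],c["distortion"])[0,0]
    d=c["rotation"]@[u[0],u[1],1]; return c["position"],d/np.linalg.norm(d)
def plane(n,px,z):
    o,d=ray(n,px); return (o+d*(z-o[2])/d[2])[:3]
def tri(a,b):
    (o1,d1),(o2,d2)=ray("scene",a),ray("top",b)
    s,t=np.linalg.lstsq(np.c_[d1,-d2],o2-o1,rcond=None)[0]
    p,q=o1+s*d1,o2+t*d2; return (p+q)/2,np.linalg.norm(p-q)
def blob(im,box,hues,smin=110,vmin=50):
    x0,y0,x1,y1=box; h=cv2.cvtColor(im[y0:y1,x0:x1],cv2.COLOR_RGB2HSV)
    m=np.zeros(h.shape[:2],np.uint8)
    for a,b in hues: m|=cv2.inRange(h,(a,smin,vmin),(b,255,255))
    m=cv2.morphologyEx(m,cv2.MORPH_CLOSE,np.ones((5,5)))
    k=max(cv2.findContours(m,0,1)[0],key=cv2.contourArea)+np.array([x0,y0])
    M=cv2.moments(k); return (M["m10"]/M["m00"],M["m01"]/M["m00"]),cv2.boundingRect(k),cv2.minAreaRect(k)
E
python3 - <<'E'
from loc import *
np.set_printoptions(precision=4,suppress=True)
S,T=eyes.grab_frame("scene"),eyes.grab_frame("top")
R=[(0,6),(174,179)];G=[(45,90)]
for n,sb,tb,h,z in[("red",(340,210,375,245),(305,198,340,228),R,.113),("green",(395,230,425,255),(350,182,378,205),G,.095),("rack",(285,280,365,325),(325,255,385,303),G,.034)]:
    s,t=blob(S,sb,h),blob(T,tb,h); print(n,s[:2],t,plane("top",t[0],z),plane("scene",s[0],z-.008),tri(s[0],t[0]))
m=blob(S,(220,185,250,210),[(0,12),(170,179)],60,20)[0]; print("maroon",m,S[197,234],S[222,357])
a=cv2.resize(S[185:330,215:445],None,fx=3,fy=3); b=cv2.resize(T[170:310,300:390],None,fx=3,fy=3)[:a.shape[0]]
cv2.imwrite("pics/crop1.png",a[:,:,::-1]); cv2.imwrite("pics/crop2.png",b[:,:,::-1])
E
```

```text
red ((357.468085106383, 222.00101317122594), (349, 216, 17, 17)) ((322.0, 211.0), (315, 204, 15, 15), ((322.0, 211.0), (14.0, 14.0), 90.0)) [ 0.6071 -0.0296  0.113 ] [ 0.6076 -0.0306  0.105 ] (array([ 0.6085, -0.0297,  0.1043]), np.float64(0.00015777975679277808))
green ((411.1463414634146, 239.66202090592336), (404, 234, 16, 12)) ((363.82954545454544, 194.0), (359, 189, 11, 11), ((364.0, 194.0), (10.0, 10.0), 90.0)) [ 0.6555 -0.1465  0.095 ] [ 0.6606 -0.1449  0.087 ] (array([ 0.6568, -0.1473,  0.0893]), np.float64(0.000643242485084636))
rack ((323.87162932016713, 305.3158627674389), (295, 288, 57, 37)) ((354.66101694915255, 277.9935798664612), (335, 262, 40, 35), ((353.7646789550781, 278.9411926269531), (21.60881996154785, 36.01470184326172), 59.03623962402344)) [ 0.4237 -0.1205  0.034 ] [ 0.4079 -0.1355  0.026 ] (array([ 0.423 , -0.1213,  0.0114]), np.float64(0.002352990109712706))
maroon (233.57552083333334, 201.3611111111111) [96 40 25] [235   4  19]
```

View pics/crop1.png

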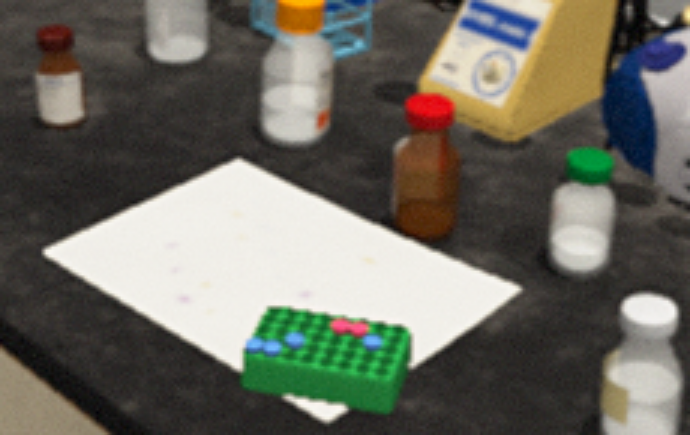

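The crop confirms it: a bright red cap on a brown bottle in the centre, a green cap on a white bottle to the right, and the dark maroon cap at far left. The green rack is at the front.

```bash
python3 - <<'E'
from rig import robot, jaws, kinematics
import numpy as np
P=[np.array(p) for p in[(.607,-.030,.113),(.656,-.147,.095),(.423,-.120,.034)]]
Z=.27
Rs=[]
for p in P:
    a=np.arctan2(p[1],p[0]); c,s=np.cos(a),np.sin(a)
    R0=robot.get_tool_rot(); b=1.124   # carry start attitude round with the base
    c,s=np.cos(a-b),np.sin(a-b); R=np.array([[c,-s,0],[s,c,0],[0,0,1]])@R0
    Rs.append(R); print([None if (q:=kinematics.inverse_kinematics([*p[:2],z],R)) is None else np.round(q,2) for z in(Z,p[2]+.038)])
    assert q is not None
print(np.round(robot.get_tool_rot(),3))
jaws.close()
for p,R in zip(P,Rs):
    robot.goto([*p[:2],Z],R)
    robot.move_l([*p[:2],p[2]+.038]); robot.dwell(2.0)
    print(robot.get_time(),robot.get_tcp_pos()-p,robot.get_ft_force())
    robot.move_l([*p[:2],Z])
print(robot.get_time(),robot.get_tcp_pos())
E
```

```text
[array([-0.1 ,  0.4 ,  1.66, -0.  ,  1.08, -0.1 ]), array([-0.1 ,  0.52,  1.78, -0.  ,  0.84, -0.1 ])]
[array([-0.27,  0.49,  1.51, -0.  ,  1.14, -0.09]), array([-0.27,  0.62,  1.64, -0.  ,  0.88, -0.09])]
[array([-0.35,  0.15,  2.02, -0.  ,  0.97, -0.12]), array([-0.35,  0.48,  2.21, -0.  ,  0.45, -0.12])]
[[-0.921  0.389 -0.   ]
 [ 0.389  0.921 -0.001]
 [ 0.    -0.001 -1.   ]]
6.4667 [-9.21209323e-06 -2.73830927e-05  3.80199211e-02] [0.43991933 0.7129385  0.22480852]
11.05 [5.12219583e-06 6.75157735e-06 3.80098393e-02] [0.13893622 0.62091794 0.24927074]
16.5167 [-1.39583432e-05 -3.86478767e-06  3.79991628e-02] [ 0.36284175 -0.24385035  0.30596663]
17.9833 [ 0.42259543 -0.11985243  0.26934209]
```

```bash
python3 - <<'E'
from rig import robot
robot.dwell(0.5); print(robot.close_job())
E
```

```text
the job is handed in; nothing more can be done
None
```

I pointed at the red cap, the green cap and the green rack in that order for 2 s each, saw no sign of contact in the wrist force readings (I took no picture afterwards), and handed the job in with the hand lifted to about 0.27 m; the verdict was not reported back.

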